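Bottom the ringed probe in the block and set the depth pointer

ROBOT

A 6-joint arm with a two-finger parallel gripper is mounted at the origin on the work surface. World frame = base frame: x ahead of the robot, y to its left, z up, the work surface at z = 0. Lengths are in m, angles in degrees, forces in N, time in s.
With the tool pointing down it reaches from about 0.25 to 0.85 m from the base axis. Payload 12.5 kg.
Tool frame: the origin (TCP) lies midway between the tips of the shut fingers; the grasp point (between the pads) lies 19 mm behind it; z points along the fingers, y is the line along which they close (so a half turn about z gives the same grasp; the last joint's range is limited). The gripper opens to 93 mm and grips with 3 to 60 N. Pads are 15 mm wide; open, the fingers measure 128 mm over their backs; the gripper's body (75 mm by 188 mm) begins 65 mm behind the grasp point.
Start: joints at [-69.649, 20.094, 94.641, -0, 65.266, -4.847], TCP at [0.234, -0.498, 0.219] pointing down, gripper open.
Joint ranges: [-157.81, 157.81], [-45, 120.19], [0.68, 151.7], [-89.99, 269.99], [4.06, 180], [-164.3, 164.3]. Speed limits (degrees/s): [127.2, 127.2, 159.86, 180, 180, 180].

INTERFACE

Orientations are given as a 3x3 rotation matrix whose columns are the frame's x, y, z axes.
In Python, from cell import get_obs, camera, hand_in, spotter gives the robot as it stands.
- The arm moves only by the tool send_rows, never from a script. Its argument "moves" is a list that holds one entry, the list of rows, each a list of 5 numbers: the shift along the world's x, y, z in units of 300 mm (1.0 is 300 mm), then the turn about the world's z in units of pi rad (1.0 is pi rad), then the opening, from 0 (shut) to 1 (fully open). A call has 1 to 8 rows; each row shifts and turns the commanded pose from where the row before left it; what a row does not reach is not made up. A row lasts 1/12 s, in which the tool goes at most 41.7 mm and 7.16 degrees, less where a joint would pass 70% of its speed; a pose out of reach is approached as far as the arm can. A call with a number of a shift or a turn outside -1 to 1 is refused whole. A call with a gripper value outside its range is refused whole. The fingers move at their own pace and stop on an object; "force" is the grip in N (left out, the last holds). Time passes only in rows, so rows that do not move let the fingers close. It gives the time, the measured TCP pose, the force, the opening and the grip force at its end, in the units of the state.
- get_obs(): the state, without advancing time (a new reading comes with each control period).
- camera(name): name is "scene" or "top" or "wrist"; returns a dict with "frame" (420x560x3 uint8, red, green, blue), "fov_y" (degrees; the focal length in pixels is half the picture's height over the tangent of half this angle, whatever the lens; pixels are square), "cx", "cy" (the principal point, pixels), "k1" (the pictures are not rectified: a ray, as slopes to the right and down, at radius r is drawn at 1 + k1 r^2 times it, then the intrinsics apply), "eye" and "rotation" of the camera in the world; the wrist camera has in their place "mount" (4x4, takes a point from camera to tool coordinates, whose origin is the TCP and whose axes are the flange's). Camera axes: x right, y down, z forward; pixel columns grow to the right and rows downward; lengths in m; the calibration is good to about 2 mm. A picture is of the moment at which its call begins: read the wrist's pose just before it. There is no depth.
- hand_in(): hands the job in; it is judged then, once.
Trained networks look in a picture, given as the dict that the camera call returned (one of the last four; its "shot" number tells which), for a name from the list of things; names that differ only in an ending like _2 or _b are one class to them, and where a whole thing is asked for, a point or a joint stands for the part that bears it (a point fixed in the world has none). Each returns a list of dicts, best first, with "score" (0 to 1); they miss things now and then, are a little off and sometimes report something else, mostly with a low value. They report only what shows in the picture. A call takes as long as a camera call. They do not tell look-alikes from the thing itself.
- spotter.masks_of(query, picture): "mask" (420x560 bool, what is visible of it).
- spotter.spot_point(query, picture): "point" ([x, y, z] in m, in world coordinates, good to about 4 mm: a listed point, or the origin of a listed thing).
The state is a dict: "time_s": time; "joint_positions": joint angles; "qvel": joint speeds; "effort": joint torques, N m; "eef_pos": TCP position; "tool_rot": TCP orientation; "wrist_force": force on the tool from outside, world axes, zero at the start; "ft_torque": the same for the moment, N m; "width": opening from 0.0 (shut) to 1.0 (fully open); "finger_force": force on a finger pad.
Only numpy, scipy, OpenCV 4.12 (cv2) and the standard library are available. Lean on these libraries where they do the work, as an engineer would, in place of code of your own. Each camera call takes 0.05 s, during which the arm holds its last target. There are 200 camera calls.

TASK

Take the ringed probe out of the rack and push it straight down through the stiff rubber gland of the block's well until it bottoms firmly, pressing no harder than 25 N, and leave it standing there. Then slide the pointer on the column beside the well down until its tongue is level with the probe's ring, and let go. Leave the other two rods and everything else on the bench where they are.

Things in the scene. Friction and masses are not known exactly. Their poses are not given: they have to be found in the camera images.
- probe: The ringed probe: a bare steel rod, 16 mm in diameter and 148 mm long, 80 to 160 g, the only rod in the rack with a collar partway up. Its foot is a half ball. Origin at the lowest point of the foot, z up along the rod. It stands loosely upright in one of the rack's three holes, which one varies, its foot 10 mm above the table; the upper 45 mm, above the ring, are free for gripping.
- probe_tip (a point): Centre of the probe's foot end.
- probe_ring (a point): Centre of the probe's ring: a steel collar 30 mm across and 6 mm high round the rod; this point is at its mid height, on the axis, 100 mm above the foot and 48 mm below the probe's top.
- rack: White plastic rack, 70 x 170 x 50 mm (x, y, z), fixed. Origin under its centre. Three vertical holes 18 mm wide and 40 mm deep, in a row along its y axis at y = -55, 0, +55 mm. One rod stands in each.
- plain_rod: Plain steel rod in the rack, 16 mm across, 148 mm long, no ring; not to be used. Origin at its foot.
- tamper: Steel rod in the rack, 16 mm across, with a 28 mm wide, 14 mm high head on top, 132 mm long in all; not to be used. Origin at its foot.
- block: Aluminium dry block, 110 x 180 x 95 mm (x, y, z), fixed, its yaw varies. Origin under its centre. In its top is one blind well at x = 0, y = -45 mm; on its top, at x = 0, y = +12 mm, stands a steel column 10 mm thick and 87 mm high that carries the pointer.
- well_mouth (a point): Centre of the well's mouth, in the block's top face (95 mm above the table). The well is 18 mm wide with a small chamfer; its depth differs from run to run, between 46 and 72 mm, and cannot be measured beforehand. At the bottom the rod stops dead on steel: the force then climbs steeply above the gland's drag with no more travel.
- gland (a point): Centre of the gland, 22 mm below the mouth: two sprung rubber pads at the bore's block +x and -x sides that squeeze the rod. The foot meets them some 15 to 25 mm down, with a first resistance of about 5 to 10 N, falling off once the foot is through; from then on the rod slides with a drag of 1 to 8 N (more when pushed faster) that keeps it from dropping.
- pointer_tip (a point): End of the pointer's tongue, mid height: a steel tongue 8 mm wide, 4 mm thick, pointing from the column towards the well (block's -y), ending 22 mm from the well's axis. At the start 62 to 70 mm above the block's top; the bottomed probe's ring will be 28 to 54 mm above it. Fingers holding the probe clear it if they close along the block's x axis.
- pointer_grip (a point): Grip point of the pointer's thumb tab: an upright black plate 14 mm thick (block x), 12 mm wide (block y), from the tongue's mid height to 40 mm above it, on the far side of the column from the well. This point is 28 mm above the tongue's mid height and 69 mm along block +y from the tongue's end. Pinch it along block x, or push its top down.
- pointer (a joint): How far the pointer has slid down its column (m): 0 at the top with the tongue 70 mm above the block's top, growing downwards to 0.055. It slides with about 3 N of friction and stays where it is left.
- seed_jar: Small amber jar, 60 mm wide, 55 mm high; bystander. Origin under its centre.
- spice_jar: Small clear jar with a lid, 60 mm wide, 55 mm high; bystander. Origin under its centre.
- amber_bottle: Amber bottle, 60 mm wide, 140 mm high; bystander. Origin under its centre.
- dish: Clear shallow dish, 90 mm wide, 20 mm high; bystander. Origin under its centre.
- weight: Brass weight, 28 mm wide, 30 mm high; bystander. Origin under its centre.
- spatula: Spatula lying flat, 170 mm long; bystander.
- sample_cup: Clear cup, 60 mm wide, 40 mm high; bystander. Origin under its centre.
Mind the look-alikes: they are no part of the job. What is shaped like the probe but orange or turquoise is not meant.

How it is judged:
By the outcome, as a careful person would: the job done as asked, in the order asked, and still so for the second after the job is handed in, with the robot touching nothing.
It also fails if it takes over 72 s, if anything falls off the work surface, if the arm or the gripper's body presses on something with over 40 N, if the wrist force passes 120 N, or if a joint passes its speed limit or range.

## Working session

There is one attempt and no reset: what is moved stays moved. The work goes in short steps, Python scripts to look and compute and a tool call to move; the robot and the scene stay as the last step left them, time stands still between calls to the robot, and variables do not carry over. Pictures are saved under pics/ and viewed, at most 10 in all, crops included, and the job is handed in when it is done.

Besides the shell and the picture viewer there is one more tool, called after "Emit:" by a JSON object that holds its "name" and its "arguments", one argument or row to a line. send_rows: Moves the arm, as the interface text tells. Shifts and turns lie within -1 to 1; 1 stands for 300 mm of shift or pi rad of turn. Its arguments: {"type":"object","properties":{"moves":{"type":"array","items":{"type":"array","items":{"type":"array","items":{"type":"number"}}}},"force":{"type":"number"}},"required":["moves"]}

```bash
ls; mkdir -p pics; cat > h.py <<'E'
import numpy as np, cv2
from cell import get_obs, camera, hand_in, spotter
np.set_printoptions(precision=4,suppress=True)
def save(c,n): cv2.imwrite('pics/'+n,cv2.cvtColor(c['frame'],cv2.COLOR_RGB2BGR))
def pose(c,o=None):
    if 'mount' in c:
        T=np.eye(4);T[:3,:3]=o['tool_rot'];T[:3,3]=o['eef_pos'];T=T@np.array(c['mount']);return T[:3,3],T[:3,:3]
    return np.array(c['eye']),np.array(c['rotation'])
def f(c): return 210/np.tan(np.radians(c['fov_y'])/2)
def proj(c,p,o=None):
    e,R=pose(c,o);q=R.T@(np.array(p)-e);s=q[:2]/q[2];s=s*(1+c['k1']*(s@s));return s*f(c)+[c['cx'],c['cy']]
def ray(c,uv,o=None):
    e,R=pose(c,o);d=(np.array(uv)-[c['cx'],c['cy']])/f(c);s=d.copy()
    for _ in range(20): s=d/(1+c['k1']*(s@s))
    return e,R@np.r_[s,1]
def atz(c,uv,z,o=None):
    e,d=ray(c,uv,o);return e+d*(z-e[2])/d[2]
E
python3 - <<'E'
from h import *
for n in ['scene','top']:
    c=camera(n);save(c,n+'0.png');print(n,c['fov_y'],c['eye'])
    for q in ['probe','probe_ring','plain_rod','tamper','rack','block','well_mouth','pointer_tip','pointer_grip']:
        print(q,[(round(d['score'],2),np.array(d['point']),proj(c,d['point']).round()) for d in spotter.spot_point(q,c)[:3]])
E
```

```text
pics
scene 55.87495377658119 [ 1.076  -0.6471  0.8223]
probe [(0.84, array([ 0.5277, -0.2707,  0.0088]), array([207., 288.])), (0.84, array([ 0.5342, -0.3615,  0.0007]), array([182., 313.]))]
probe_ring [(0.85, array([ 0.5287, -0.2664,  0.1085]), array([204., 261.])), (0.82, array([ 0.5351, -0.3599,  0.1035]), array([176., 287.])), (0.79, array([ 0.6033, -0.3894,  0.0973]), array([186., 313.]))]
plain_rod [(0.7, array([ 0.5086, -0.2239,  0.0066]), array([216., 274.]))]
tamper [(0.8, array([ 0.4936, -0.1705,  0.0083]), array([226., 259.]))]
rack [(0.88, array([ 0.517 , -0.2195, -0.0001]), array([219., 276.])), (0.61, array([ 0.3847,  0.3742, -0.0009]), array([312., 164.]))]
block [(0.94, array([ 0.5558,  0.2096, -0.0004]), array([324., 204.])), (0.68, array([ 0.6834, -0.023 ,  0.0028]), array([313., 264.])), (0.46, array([0.5496, 0.1686, 0.0738]), array([316., 192.]))]
well_mouth [(0.63, array([0.5558, 0.1639, 0.0947]), array([318., 188.]))]
pointer_tip [(0.67, array([0.5529, 0.1888, 0.1577]), array([323., 167.]))]
pointer_grip [(0.74, array([ 0.5273, -0.2712,  0.0078]), array([207., 
[... 595 characters left out ...]
ain_rod [(0.57, array([ 0.5087, -0.2184,  0.0097]), array([367., 247.])), (0.38, array([ 0.3648, -0.0376, -0.0022]), array([296., 305.]))]
tamper [(0.43, array([ 0.4874, -0.1663,  0.0113]), array([346., 255.]))]
rack [(0.97, array([ 0.5082, -0.2191,  0.    ]), array([366., 247.]))]
block [(0.55, array([0.5543, 0.2083, 0.0001]), array([199., 231.]))]
well_mouth [(0.7, array([0.5523, 0.1641, 0.0937]), array([211., 229.]))]
pointer_tip [(0.65, array([0.5528, 0.1889, 0.1623]), array([195., 226.]))]
pointer_grip [(0.7, array([0.5612, 0.2526, 0.1868]), array([165., 222.])), (0.37, array([ 0.5258, -0.2699,  0.1094]), array([394., 238.])), (0.3, array([0.5559, 0.189 , 0.1619]), array([195., 225.]))]
```

View pics/scene0.png

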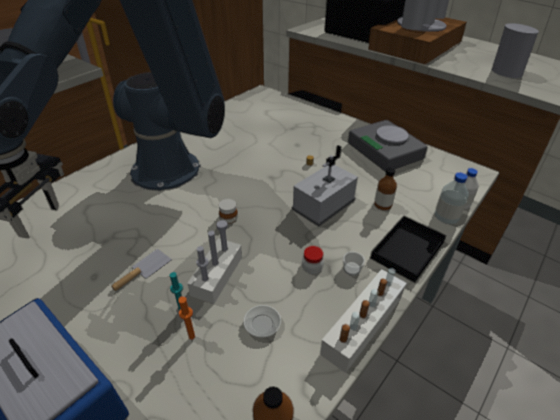

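```bash
python3 - <<'E'
import cv2
i=cv2.imread('pics/scene0.png');a=cv2.resize(i[210:350,150:290],(560,560),interpolation=cv2.INTER_CUBIC);cv2.imwrite('pics/crop1.png',a)
E
```

```text
(no output)
```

View pics/crop1.png

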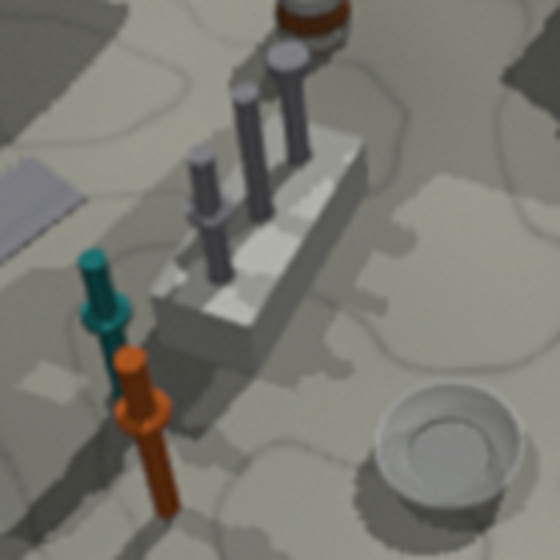

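View pics/top0.png

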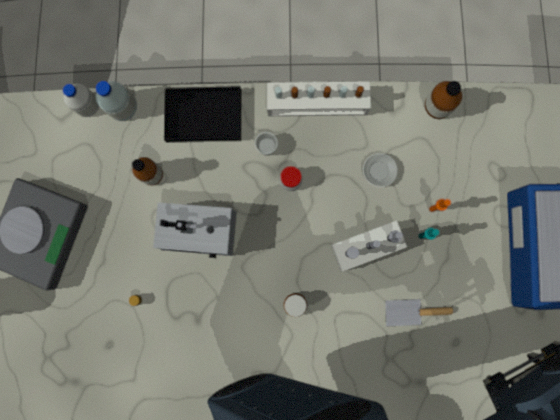

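The probe candidates in the scene picture are the grey ringed rod in the rack at (204,261), the teal one at (176,287) and the orange one at (186,313). In the crop only the grey one is steel, stands in a rack hole and has a collar, so that is the one meant. The plain rod and the tamper stand further along in the rack.

The top view shows the block at (195,229), with its well at (211,229) and the pointer to its left.

```bash
python3 - <<'E'
from h import *
o=get_obs();print(o['tool_rot'],o['wrist_force'],o['width']);c=camera('wrist');print(c['mount'],c['fov_y'])
E
```

```text
[[ 0.9049  0.4257  0.    ]
 [ 0.4257 -0.9049  0.    ]
 [ 0.     -0.     -1.    ]] [ 0.1941  0.0325 -0.6912] 0.9999297241757105
[[-0.0004 -0.9658 -0.2593  0.0727]
 [ 1.     -0.0006  0.0006  0.0004]
 [-0.0008 -0.2593  0.9658 -0.1661]
 [ 0.      0.      0.      1.    ]] 67.06827792101893
```

Emit:
{"name": "send_rows", "arguments": {
  "moves": [
    [[0,0.12,0.08,0,0.5],[0,0.12,0.05,0,0.5],[0,0.12,0,0,0.5],[0.03,0.12,0,0,0.5],[0.1,0.09,0,0,0.5],[0.12,0.06,0,0,0.5],[0.13,0.03,0,0,0.5],[0.13,0,0,0,0.5]]
  ],
  "force": 25
}}

```text
time_s: 1.72
eef_pos: [0.3888, -0.299, 0.2574]
tool_rot: [[0.904, 0.426, 0.001], [0.426, -0.904, -0.001], [0.001, 0.001, -1.0]]
wrist_force: [-0.5, -1.2, 1.3]
width: 0.515
finger_force: 0.0
```

Emit:
{"name": "send_rows", "arguments": {
  "moves": [
    [[0.058,0.012,0,0.039,0.5],[0.058,0.012,0,0.039,0.5],[0.058,0.012,0,0.039,0.5],[0.058,0.012,0,0.039,0.5],[0.058,0.012,0,0.039,0.5],[0.058,0.012,0,0.039,0.5],[0.058,0.012,0,0.039,0.5],[0.058,0.012,0,0.039,0.5]]
  ]
}}

```text
time_s: 2.38
eef_pos: [0.5272, -0.2719, 0.2567]
tool_rot: [[0.144, 0.99, -0.0], [0.99, -0.144, 0.0], [0.0, -0.0, -1.0]]
wrist_force: [0.5, -0.0, -0.4]
width: 0.498
finger_force: 0.0
```

Emit:
{"name": "send_rows", "arguments": {
  "moves": [
    [[0,0,0,0.039,0.5],[0,0,0,0.039,0.5],[0,0,0,0.039,0.5],[0,0,0,0.039,0.5],[0,0,0,0,0.5],[0,0,0,0,0.5]]
  ]
}}

```text
time_s: 2.88
eef_pos: [0.5264, -0.2721, 0.2567]
tool_rot: [[-0.329, 0.944, -0.0], [0.944, 0.329, 0.0], [0.0, -0.0, -1.0]]
wrist_force: [0.7, -1.0, 0.2]
width: 0.501
finger_force: 0.0
```

```bash
python3 - <<'E'
from h import *
o=get_obs();c=camera('wrist');save(c,'w1.png');print(o['eef_pos'],o['tool_rot'])
import h
_p=h.pose
for q in ['probe','probe_ring','plain_rod','tamper','rack']:
    print(q,[(round(d['score'],2),np.array(d['point']),proj(c,d['point'],o).round()) for d in spotter.spot_point(q,c)[:3]])
print(proj(c,[.5275,-.271,.158],o), proj(c,o['eef_pos'],o))
E
```

```text
[ 0.5264 -0.2721  0.2567] [[-0.3291  0.9443 -0.0001]
 [ 0.9443  0.3291  0.0001]
 [ 0.0001 -0.0001 -1.    ]]
probe [(0.86, array([ 0.5334, -0.3589, -0.0008]), array([264., 239.])), (0.69, array([ 0.5279, -0.2704,  0.0134]), array([281., 181.])), (0.58, array([ 0.6039, -0.3903,  0.0017]), array([303., 273.]))]
probe_ring [(0.87, array([ 0.5316, -0.3587,  0.0992]), array([258., 269.])), (0.78, array([ 0.6042, -0.3859,  0.1003]), array([311., 309.])), (0.72, array([ 0.5284, -0.2731,  0.109 ]), array([281., 199.]))]
plain_rod [(0.89, array([ 0.5114, -0.2201,  0.0074]), array([282., 139.]))]
tamper [(0.83, array([ 0.4939, -0.1674,  0.0083]), array([282.,  93.]))]
rack [(0.92, array([ 0.5116, -0.2203, -0.0016]), array([282., 139.])), (0.19, array([ 0.3442, -0.346 ,  0.0034]), array([134., 188.]))]
[280.7131 209.6657] [278.608  256.0042]
```

View pics/w1.png

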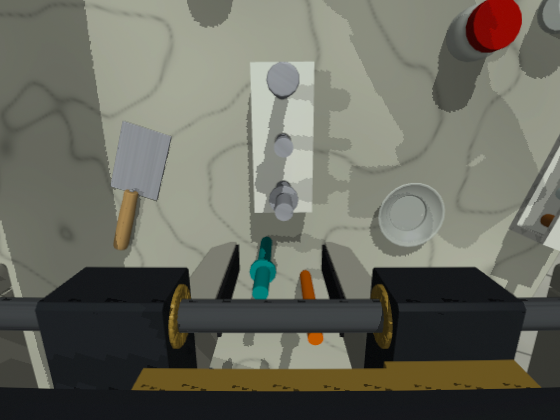

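The wrist picture shows the row of rods vertical in the image. The ringed probe is nearest, its top at about (284,211), between the open fingers' closing directions. The jaws close across the row. I go down now.

Emit:
{"name": "send_rows", "arguments": {
  "moves": [
    [[0.008,0.005,-0.1,0,0.5],[0,0,-0.12,0,0.5],[0,0,-0.12,0,0.5],[0,0,-0.08,0,0.5],[0,0,-0.03,0,0.5],[0,0,0,0,0.5],[0,0,0,0,0.3],[0,0,0,0,0.2]]
  ],
  "force": 50
}}

```text
time_s: 3.85
eef_pos: [0.5297, -0.2712, 0.1237]
tool_rot: [[-0.333, 0.943, 0.002], [0.943, 0.333, -0.002], [-0.002, 0.002, -1.0]]
wrist_force: [0.1, -0.6, -0.0]
width: 0.403
finger_force: 0.0
```

Emit:
{"name": "send_rows", "arguments": {
  "moves": [
    [[0,0,0,0,0],[0,0,0,0,0],[0,0,0,0,0],[0,0,0,0,0],[0,0,0,0,0]]
  ]
}}

```text
time_s: 4.27
eef_pos: [0.5291, -0.2709, 0.1224]
tool_rot: [[-0.333, 0.943, 0.001], [0.943, 0.333, -0.001], [-0.001, 0.001, -1.0]]
wrist_force: [-0.6, 0.7, 3.4]
width: 0.157
finger_force: 50.0
```

Emit:
{"name": "send_rows", "arguments": {
  "moves": [
    [[0,0,0.04,0,0],[0,0,0.08,0,0],[0,0,0.1,0,0],[0,0,0.1,0,0],[0,0,0.08,0,0],[0,0.03,0,-0.01,0],[0,0.08,0,-0.02,0],[0.01,0.11,0,-0.02,0]]
  ]
}}

```text
time_s: 4.93
eef_pos: [0.5313, -0.2053, 0.2427]
tool_rot: [[-0.176, 0.984, 0.0], [0.984, 0.176, -0.001], [-0.001, 0.0, -1.0]]
wrist_force: [1.0, -0.2, -1.3]
width: 0.163
finger_force: 50.0
```

Emit:
{"name": "send_rows", "arguments": {
  "moves": [
    [[0.01,0.12,0,-0.02,0],[0.01,0.12,0,-0.02,0],[0.01,0.12,0,-0.02,0],[0.01,0.12,0,-0.017,0],[0.01,0.12,0,0,0],[0.01,0.12,0,0,0],[0.01,0.12,0,0,0],[0,0.11,0,0,0]]
  ]
}}

```text
time_s: 5.6
eef_pos: [0.5526, 0.0824, 0.2425]
tool_rot: [[0.059, 0.998, 0.0], [0.998, -0.059, 0.0], [0.0, 0.0, -1.0]]
wrist_force: [0.8, 0.1, -0.7]
width: 0.162
finger_force: 50.0
```

Emit:
{"name": "send_rows", "arguments": {
  "moves": [
    [[0,0.08,0,0,0],[0,0.06,0,0,0],[0,0.03,0,0,0],[0,0,0,0,0],[0,0,0,0,0],[0,0,0,0,0]]
  ]
}}

```text
time_s: 6.1
eef_pos: [0.5528, 0.1303, 0.2419]
tool_rot: [[0.06, 0.998, -0.0], [0.998, -0.06, -0.0], [-0.0, -0.0, -1.0]]
wrist_force: [-0.4, 0.1, -1.6]
width: 0.166
finger_force: 50.0
```

```bash
cat > look.py <<'E'
import sys
from h import *
o=get_obs();c=camera('wrist');save(c,sys.argv[1]);print(np.array(o['eef_pos']),np.array(o['tool_rot']),np.array(o['wrist_force']))
for q in ['probe','probe_ring','probe_tip','well_mouth','block','pointer_tip','pointer_grip']:
    print(q,[(round(d['score'],2),np.array(d['point']),proj(c,d['point'],o).round()) for d in spotter.spot_point(q,c)[:2]])
E
python3 look.py w2.png
```

```text
[0.5528 0.1303 0.2419] [[ 0.0605  0.9982 -0.0001]
 [ 0.9982 -0.0605 -0.0003]
 [-0.0003 -0.     -1.    ]] [-0.4468  0.1355 -1.6066]
probe [(0.68, array([0.5493, 0.1293, 0.132 ]), array([275., 209.]))]
probe_ring [(0.72, array([0.5526, 0.1296, 0.2281]), array([278., 249.]))]
probe_tip [(0.76, array([0.5544, 0.1237, 0.1312]), array([281., 214.]))]
well_mouth [(0.79, array([0.5517, 0.1676, 0.0939]), array([276., 161.]))]
block [(0.65, array([0.554 , 0.2116, 0.0045]), array([276., 117.]))]
pointer_tip [(0.79, array([0.5532, 0.1854, 0.1613]), array([275., 148.]))]
pointer_grip [(0.9, array([0.5592, 0.259 , 0.1894]), array([276.,  31.])), (0.45, array([0.5553, 0.1658, 0.074 ]), array([279., 161.]))]
```

View pics/w2.png

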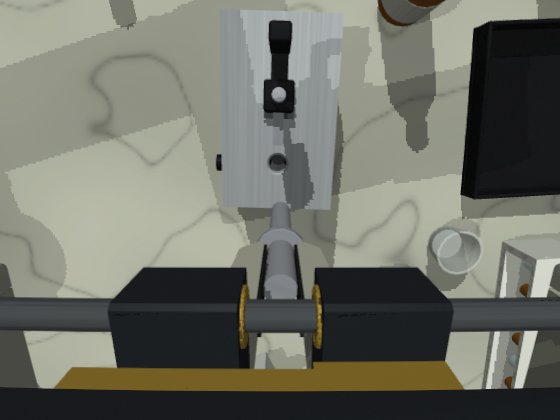

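The picture shows the held probe with its foot near (281,206), the well mouth at (277,162), and the tab and column above it. The block's side edges run almost vertical in the image. I measure exactly now.

```bash
python3 - <<'E'
from h import *
from types import SimpleNamespace
o=get_obs();c=camera('wrist');g=cv2.cvtColor(c['frame'],cv2.COLOR_RGB2GRAY)
print('edges',[atz(c,p,.095,o) for p in [(221,10),(223,207),(342,13),(330,209)]])
big=cv2.resize(np.hstack([g[145:180,255:300],g[195:230,255:300]]),None,fx=8,fy=8,interpolation=cv2.INTER_CUBIC);cv2.imwrite('pics/c2.png',big)
for q in ['probe']:
    m=spotter.masks_of(q,c)[0]['mask']
    for v in range(202,262,6):
        u=np.where(m[v])[0]; 
        if len(u):print(v,u.min(),u.max(),end='; ')
x,y,_=o['eef_pos']
print([proj(c,[x,y,z],o) for z in (.131,.139,.160,.20)])
print('well',atz(c,(277.5,162),.095,o))
E
```

```text
edges [array([0.5122, 0.3045, 0.095 ]), array([0.4952, 0.1256, 0.095 ]), array([0.6187, 0.2957, 0.095 ]), array([0.6042, 0.1169, 0.095 ])]
202 279 282; 208 273 288; 214 271 289; 220 271 290; 226 270 291; 232 265 296; 238 261 301; 244 267 295; 250 268 294; 256 267 294; [array([278.9317, 207.3868]), array([278.9077, 209.6769]), array([278.8379, 216.3405]), array([278.6695, 232.4371])]
well [0.5536 0.1678 0.095 ]
```

View pics/c2.png

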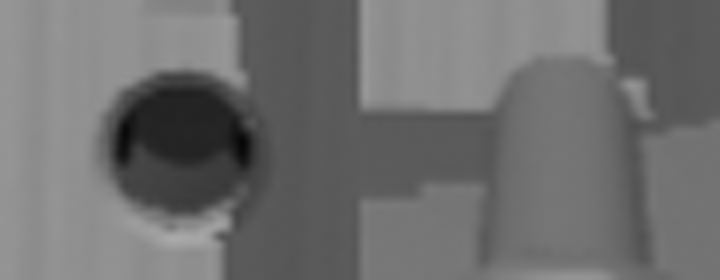

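Emit:
{"name": "send_rows", "arguments": {
  "moves": [
    [[-0.0027,0.03,0,-0.008,0],[0,0.05,0,0,0],[0,0.03,0,0,0],[0,0.014,-0.02,0,0],[0,0,-0.04,0,0],[0,0,-0.02,0,0],[0,0,0,0,0],[0,0,0,0,0]]
  ]
}}

```text
time_s: 7.27
eef_pos: [0.5519, 0.1683, 0.2175]
tool_rot: [[0.085, 0.996, -0.001], [0.996, -0.085, -0.0], [-0.0, -0.001, -1.0]]
wrist_force: [-0.9, 0.3, -1.6]
width: 0.161
finger_force: 50.0
```

```bash
python3 - <<'E'
from h import *
o=get_obs();c=camera('wrist');print(o['eef_pos'],o['wrist_force'],o['width'])
cv2.imwrite('pics/c3.png',cv2.resize(cv2.cvtColor(c['frame'],cv2.COLOR_RGB2BGR)[160:240,240:320],None,fx=7,fy=7,interpolation=cv2.INTER_CUBIC))
E
```

```text
[0.5519 0.1683 0.2175] [-0.864   0.2575 -1.579 ] 0.16101987204224907
```

View pics/c3.png

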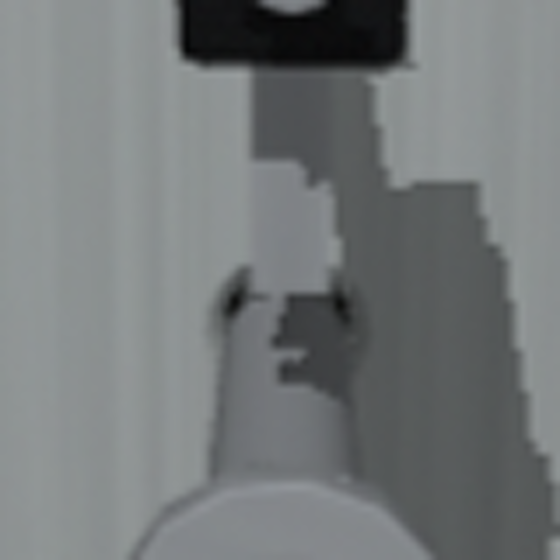

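The crop shows the foot just over the mouth: rod edges at 222 to 350, mouth chamfer at 212 to 372. The rod therefore sits about 0.5 mm to the left. I correct for that and go down slowly while watching the force.

Emit:
{"name": "send_rows", "arguments": {
  "moves": [
    [[0.0017,0,-0.01,0,0],[0,0,-0.01,0,0],[0,0,-0.01,0,0],[0,0,-0.008,0,0],[0,0,-0.008,0,0],[0,0,0,0,0]]
  ]
}}

```text
time_s: 7.82
eef_pos: [0.5522, 0.1685, 0.2034]
tool_rot: [[0.085, 0.996, -0.001], [0.996, -0.085, -0.0], [-0.0, -0.001, -1.0]]
wrist_force: [0.1, 0.1, -2.1]
width: 0.161
finger_force: 50.0
```

Emit:
{"name": "send_rows", "arguments": {
  "moves": [
    [[0,0,-0.006,0,0],[0,0,-0.006,0,0],[0,0,0,0,0]]
  ]
}}

```text
time_s: 8.07
eef_pos: [0.5524, 0.1684, 0.2]
tool_rot: [[0.085, 0.996, -0.0], [0.996, -0.085, -0.0], [-0.0, -0.0, -1.0]]
wrist_force: [-0.4, -0.7, -1.3]
width: 0.163
finger_force: 50.0
```

Emit:
{"name": "send_rows", "arguments": {
  "moves": [
    [[0,0,-0.006,0,0],[0,0,-0.006,0,0],[0,0,0,0,0]]
  ]
}}

```text
time_s: 8.32
eef_pos: [0.5524, 0.1684, 0.1964]
tool_rot: [[0.085, 0.996, -0.0], [0.996, -0.085, -0.0], [-0.0, -0.0, -1.0]]
wrist_force: [0.1, -0.8, -2.0]
width: 0.165
finger_force: 50.0
```

Emit:
{"name": "send_rows", "arguments": {
  "moves": [
    [[0,0,-0.006,0,0],[0,0,-0.006,0,0],[0,0,-0.006,0,0],[0,0,0,0,0]]
  ]
}}

```text
time_s: 8.65
eef_pos: [0.5524, 0.1685, 0.1909]
tool_rot: [[0.085, 0.996, -0.0], [0.996, -0.085, -0.0], [-0.0, -0.0, -1.0]]
wrist_force: [-0.1, -1.9, -2.7]
width: 0.166
finger_force: 50.0
```

Emit:
{"name": "send_rows", "arguments": {
  "moves": [
    [[0,0,-0.005,0,0],[0,0,-0.005,0,0],[0,0,-0.005,0,0],[0,0,0,0,0]]
  ]
}}

```text
time_s: 8.98
eef_pos: [0.5524, 0.1685, 0.1865]
tool_rot: [[0.085, 0.996, -0.0], [0.996, -0.085, -0.0], [-0.0, -0.0, -1.0]]
wrist_force: [-0.4, -2.1, -2.7]
width: 0.164
finger_force: 50.0
```

Emit:
{"name": "send_rows", "arguments": {
  "moves": [
    [[0,0,-0.005,0,0],[0,0,-0.005,0,0],[0,0,-0.005,0,0],[0,0,0,0,0]]
  ]
}}

```text
time_s: 9.32
eef_pos: [0.5526, 0.1685, 0.1825]
tool_rot: [[0.085, 0.996, 0.0], [0.996, -0.085, 0.0], [0.0, 0.0, -1.0]]
wrist_force: [-0.8, -2.1, 1.7]
width: 0.164
finger_force: 50.0
```

Emit:
{"name": "send_rows", "arguments": {
  "moves": [
    [[0,-0.001,-0.005,0,0],[0,0,-0.005,0,0],[0,0,-0.005,0,0],[0,0,0,0,0]]
  ]
}}

```text
time_s: 9.65
eef_pos: [0.5527, 0.1683, 0.1784]
tool_rot: [[0.085, 0.996, 0.001], [0.996, -0.085, 0.0], [0.0, 0.001, -1.0]]
wrist_force: [-0.6, -1.4, 2.8]
width: 0.166
finger_force: 50.0
```

Emit:
{"name": "send_rows", "arguments": {
  "moves": [
    [[0,0,-0.005,0,0],[0,0,-0.005,0,0],[0,0,-0.005,0,0],[0,0,0,0,0]]
  ]
}}

```text
time_s: 9.98
eef_pos: [0.5525, 0.1683, 0.1734]
tool_rot: [[0.085, 0.996, 0.0], [0.996, -0.085, 0.0], [0.0, 0.0, -1.0]]
wrist_force: [-0.4, -2.2, 0.7]
width: 0.164
finger_force: 50.0
```

Emit:
{"name": "send_rows", "arguments": {
  "moves": [
    [[0,0,-0.005,0,0],[0,0,-0.005,0,0],[0,0,-0.005,0,0],[0,0,0,0,0]]
  ]
}}

```text
time_s: 10.32
eef_pos: [0.5525, 0.1682, 0.1688]
tool_rot: [[0.085, 0.996, 0.0], [0.996, -0.085, 0.0], [0.0, 0.0, -1.0]]
wrist_force: [0.5, -2.7, -0.2]
width: 0.166
finger_force: 50.0
```

Emit:
{"name": "send_rows", "arguments": {
  "moves": [
    [[0,-0.001,-0.005,0,0],[0,0,-0.005,0,0],[0,0,-0.005,0,0],[0,0,0,0,0]]
  ]
}}

```text
time_s: 10.65
eef_pos: [0.5525, 0.168, 0.1643]
tool_rot: [[0.085, 0.996, 0.0], [0.996, -0.085, 0.0], [0.0, 0.0, -1.0]]
wrist_force: [0.7, -1.3, -0.3]
width: 0.165
finger_force: 50.0
```

Emit:
{"name": "send_rows", "arguments": {
  "moves": [
    [[0,0,-0.003,0,0],[0,0,-0.003,0,0],[0,0,-0.003,0,0],[0,0,0,0,0]]
  ]
}}

```text
time_s: 10.98
eef_pos: [0.5526, 0.168, 0.1617]
tool_rot: [[0.085, 0.996, 0.0], [0.996, -0.085, 0.0], [0.0, 0.0, -1.0]]
wrist_force: [0.1, -1.3, 3.1]
width: 0.168
finger_force: 50.0
```

Emit:
{"name": "send_rows", "arguments": {
  "moves": [
    [[0,0,-0.002,0,0],[0,0,-0.002,0,0],[0,0,-0.002,0,0],[0,0,0,0,0]]
  ]
}}

```text
time_s: 11.32
eef_pos: [0.5526, 0.168, 0.16]
tool_rot: [[0.085, 0.996, 0.0], [0.996, -0.085, 0.0], [0.0, 0.0, -1.0]]
wrist_force: [-1.4, -1.3, 3.3]
width: 0.165
finger_force: 50.0
```

Emit:
{"name": "send_rows", "arguments": {
  "moves": [
    [[0,0,-0.002,0,0],[0,0,-0.002,0,0],[0,0,-0.002,0,0],[0,0,0,0,0]]
  ]
}}

```text
time_s: 11.65
eef_pos: [0.5526, 0.168, 0.1582]
tool_rot: [[0.085, 0.996, 0.0], [0.996, -0.085, 0.0], [0.0, 0.0, -1.0]]
wrist_force: [-1.0, -1.9, 4.4]
width: 0.162
finger_force: 50.0
```

Emit:
{"name": "send_rows", "arguments": {
  "moves": [
    [[0,0,-0.002,0,0],[0,0,-0.002,0,0],[0,0,0,0,0]]
  ]
}}

```text
time_s: 11.9
eef_pos: [0.5526, 0.168, 0.1569]
tool_rot: [[0.085, 0.996, 0.0], [0.996, -0.085, 0.0], [0.0, 0.0, -1.0]]
wrist_force: [0.2, -1.1, 4.2]
width: 0.159
finger_force: 50.0
```

Emit:
{"name": "send_rows", "arguments": {
  "moves": [
    [[0,0,-0.002,0,0],[0,0,-0.002,0,0],[0,0,0,0,0]]
  ]
}}

```text
time_s: 12.15
eef_pos: [0.5525, 0.168, 0.1556]
tool_rot: [[0.085, 0.996, 0.0], [0.996, -0.085, 0.0], [0.0, 0.0, -1.0]]
wrist_force: [-0.8, -1.7, 4.0]
width: 0.163
finger_force: 50.0
```

Emit:
{"name": "send_rows", "arguments": {
  "moves": [
    [[0,0,-0.002,0,0],[0,0,-0.002,0,0],[0,0,-0.002,0,0],[0,0,0,0,0]]
  ]
}}

```text
time_s: 12.48
eef_pos: [0.5526, 0.168, 0.1538]
tool_rot: [[0.085, 0.996, 0.0], [0.996, -0.085, 0.0], [0.0, 0.0, -1.0]]
wrist_force: [0.7, -1.4, 3.1]
width: 0.164
finger_force: 50.0
```

Emit:
{"name": "send_rows", "arguments": {
  "moves": [
    [[0,0,-0.002,0,0],[0,0,-0.002,0,0],[0,0,0,0,0]]
  ]
}}

```text
time_s: 12.73
eef_pos: [0.5526, 0.168, 0.1527]
tool_rot: [[0.085, 0.996, 0.0], [0.996, -0.085, 0.0], [0.0, 0.0, -1.0]]
wrist_force: [-1.1, -2.4, 4.1]
width: 0.168
finger_force: 50.0
```

Emit:
{"name": "send_rows", "arguments": {
  "moves": [
    [[0,0,-0.002,0,0],[0,0,-0.002,0,0],[0,0,0,0,0]]
  ]
}}

```text
time_s: 12.98
eef_pos: [0.5525, 0.1679, 0.1514]
tool_rot: [[0.085, 0.996, 0.0], [0.996, -0.085, 0.0], [0.0, 0.0, -1.0]]
wrist_force: [-1.6, -1.7, 3.1]
width: 0.16
finger_force: 50.0
```

Emit:
{"name": "send_rows", "arguments": {
  "moves": [
    [[0,0,-0.002,0,0],[0,0,-0.002,0,0],[0,0,-0.002,0,0],[0,0,0,0,0]]
  ]
}}

```text
time_s: 13.32
eef_pos: [0.5525, 0.168, 0.1497]
tool_rot: [[0.085, 0.996, 0.0], [0.996, -0.085, 0.0], [0.0, 0.0, -1.0]]
wrist_force: [-0.2, -2.0, 3.2]
width: 0.161
finger_force: 50.0
```

Emit:
{"name": "send_rows", "arguments": {
  "moves": [
    [[0,0,-0.002,0,0],[0,0,-0.002,0,0],[0,0,0,0,0]]
  ]
}}

```text
time_s: 13.57
eef_pos: [0.5525, 0.1679, 0.1483]
tool_rot: [[0.085, 0.996, 0.0], [0.996, -0.085, 0.0], [0.0, 0.0, -1.0]]
wrist_force: [-0.0, -1.7, 2.4]
width: 0.164
finger_force: 50.0
```

Emit:
{"name": "send_rows", "arguments": {
  "moves": [
    [[0,0,-0.002,0,0],[0,0,-0.002,0,0],[0,0,0,0,0]]
  ]
}}

```text
time_s: 13.82
eef_pos: [0.5526, 0.1679, 0.1473]
tool_rot: [[0.085, 0.996, 0.0], [0.996, -0.085, 0.0], [0.0, 0.0, -1.0]]
wrist_force: [-1.1, -1.5, 3.8]
width: 0.166
finger_force: 50.0
```

Emit:
{"name": "send_rows", "arguments": {
  "moves": [
    [[0,0,-0.002,0,0],[0,0,-0.002,0,0],[0,0,-0.002,0,0],[0,0,0,0,0]]
  ]
}}

```text
time_s: 14.15
eef_pos: [0.5526, 0.1679, 0.1455]
tool_rot: [[0.085, 0.996, 0.0], [0.996, -0.085, 0.0], [0.0, 0.0, -1.0]]
wrist_force: [-0.4, -2.1, 4.5]
width: 0.164
finger_force: 50.0
```

Emit:
{"name": "send_rows", "arguments": {
  "moves": [
    [[0,0,-0.002,0,0],[0,0,-0.002,0,0],[0,0,0,0,0]]
  ]
}}

```text
time_s: 14.4
eef_pos: [0.5525, 0.168, 0.1442]
tool_rot: [[0.085, 0.996, 0.0], [0.996, -0.085, 0.0], [0.0, 0.0, -1.0]]
wrist_force: [-0.1, -1.8, 4.8]
width: 0.161
finger_force: 50.0
```

Emit:
{"name": "send_rows", "arguments": {
  "moves": [
    [[0,0,-0.002,0,0],[0,0,-0.002,0,0],[0,0,0,0,0]]
  ]
}}

```text
time_s: 14.65
eef_pos: [0.5525, 0.1679, 0.143]
tool_rot: [[0.085, 0.996, 0.0], [0.996, -0.085, 0.0], [0.0, 0.0, -1.0]]
wrist_force: [-0.5, -1.9, 4.0]
width: 0.162
finger_force: 50.0
```

Emit:
{"name": "send_rows", "arguments": {
  "moves": [
    [[0,0,-0.002,0,0],[0,0,-0.002,0,0],[0,0,-0.002,0,0],[0,0,0,0,0]]
  ]
}}

```text
time_s: 14.98
eef_pos: [0.5526, 0.1679, 0.1413]
tool_rot: [[0.085, 0.996, 0.0], [0.996, -0.085, 0.0], [0.0, 0.0, -1.0]]
wrist_force: [-0.5, -1.6, 4.2]
width: 0.166
finger_force: 50.0
```

Emit:
{"name": "send_rows", "arguments": {
  "moves": [
    [[0,0,-0.002,0,0],[0,0,-0.002,0,0],[0,0,0,0,0]]
  ]
}}

```text
time_s: 15.23
eef_pos: [0.5525, 0.1679, 0.14]
tool_rot: [[0.085, 0.996, 0.0], [0.996, -0.085, -0.0], [-0.0, 0.0, -1.0]]
wrist_force: [-0.8, -1.4, 2.4]
width: 0.167
finger_force: 50.0
```

Emit:
{"name": "send_rows", "arguments": {
  "moves": [
    [[0,0,-0.002,0,0],[0,0,-0.001,0,0],[0,0,0,0,0]]
  ]
}}

```text
time_s: 15.48
eef_pos: [0.5526, 0.1679, 0.1394]
tool_rot: [[0.085, 0.996, 0.0], [0.996, -0.085, 0.0], [0.0, 0.0, -1.0]]
wrist_force: [-1.7, -1.5, 7.7]
width: 0.16
finger_force: 50.0
```

Emit:
{"name": "send_rows", "arguments": {
  "moves": [
    [[0,0,-0.001,0,0],[0,0,0,0,0]]
  ]
}}

```text
time_s: 15.65
eef_pos: [0.5527, 0.168, 0.1394]
tool_rot: [[0.085, 0.996, 0.001], [0.996, -0.085, 0.0], [0.0, 0.001, -1.0]]
wrist_force: [-2.8, -2.0, 9.3]
width: 0.166
finger_force: 50.0
```

Emit:
{"name": "send_rows", "arguments": {
  "moves": [
    [[0,0,-0.001,0,0],[0,0,0,0,0]]
  ]
}}

```text
time_s: 15.82
eef_pos: [0.5527, 0.168, 0.1393]
tool_rot: [[0.085, 0.996, 0.001], [0.996, -0.085, 0.0], [0.0, 0.001, -1.0]]
wrist_force: [-3.3, -3.0, 12.3]
width: 0.163
finger_force: 50.0
```

Emit:
{"name": "send_rows", "arguments": {
  "moves": [
    [[0,0,-0.0015,0,0],[0,0,0,0,0],[0,0,0,0,0]]
  ]
}}

```text
time_s: 16.07
eef_pos: [0.5528, 0.168, 0.1393]
tool_rot: [[0.085, 0.996, 0.001], [0.996, -0.085, 0.0], [0.0, 0.001, -1.0]]
wrist_force: [-3.7, -2.9, 16.7]
width: 0.165
finger_force: 50.0
```

Emit:
{"name": "send_rows", "arguments": {
  "moves": [
    [[0,0,0.004,0,0],[0,0,0.002,0,0.1],[0,0,0,0,0.3],[0,0,0,0,0.5],[0,0,0,0,0.5],[0,0,0,0,0.5],[0,0,0,0,0.5]]
  ],
  "force": 10
}}

```text
time_s: 16.65
eef_pos: [0.5525, 0.1679, 0.1398]
tool_rot: [[0.085, 0.996, -0.0], [0.996, -0.085, -0.0], [-0.0, -0.0, -1.0]]
wrist_force: [0.1, -0.3, 0.9]
width: 0.47
finger_force: 0.0
```

Emit:
{"name": "send_rows", "arguments": {
  "moves": [
    [[0,0,0.03,0,0.5],[0,0,0.06,0,0.5],[0,0,0.08,0,0.5],[0,0,0.1,0,0.5],[0,0,0.1,0,0.5],[0,-0.08,0.06,0,0.5],[0,-0.1,0,0,0.5],[0,0,0,0,0.5]]
  ]
}}

```text
time_s: 17.32
eef_pos: [0.5529, 0.1108, 0.2709]
tool_rot: [[0.087, 0.996, 0.003], [0.996, -0.087, -0.001], [-0.001, 0.003, -1.0]]
wrist_force: [-0.7, 0.8, -0.9]
width: 0.501
finger_force: 0.0
```

```bash
python3 look.py w3.png; python3 - <<'E'
from h import *
c=camera('scene');save(c,'scene3.png')
for q in ['probe_ring','well_mouth','pointer_tip','pointer_grip']:
    print(q,[(round(d['score'],2),np.array(d['point']),proj(c,d['point']).round()) for d in spotter.spot_point(q,c)[:5]])
E
```

```text
[0.5529 0.1108 0.2709] [[ 0.0865  0.9962  0.0029]
 [ 0.9962 -0.0865 -0.0008]
 [-0.0005  0.0029 -1.    ]] [-0.7421  0.8128 -0.9295]
probe [(0.68, array([0.5523, 0.1651, 0.0327]), array([274., 140.]))]
probe_ring [(0.63, array([0.552 , 0.1684, 0.129 ]), array([272., 141.])), (0.52, array([ 0.5137, -0.2221,  0.0006]), array([273., 377.]))]
probe_tip []
well_mouth [(0.63, array([0.5536, 0.1627, 0.0963]), array([275., 145.]))]
block [(0.98, array([0.5555, 0.21  , 0.0021]), array([274., 104.])), (0.36, array([ 0.5123, -0.2195,  0.0004]), array([272., 375.]))]
pointer_tip [(0.73, array([0.5548, 0.1862, 0.1599]), array([273., 121.])), (0.24, array([0.5546, 0.2111, 0.0002]), array([273., 103.]))]
pointer_grip [(0.67, array([0.5618, 0.2572, 0.1898]), array([273.,  15.]))]
probe_ring [(0.81, array([ 0.5378, -0.3608,  0.106 ]), array([176., 287.])), (0.74, array([ 0.6011, -0.3903,  0.0993]), array([185., 312.])), (0.48, array([0.5533, 0.1712, 0.1236]), array([319., 179.]))]
well_mouth [(0.53, array([ 0.4913, -0.1671,  0.008 ]), array([226., 258.]))]
pointer_tip [(0.57, array([0.5534, 0.1881, 0.1585]), array([323., 167.]))]
pointer_grip [(0.43, array([0.5606, 0.2546, 0.1906]), array([339., 149.]))]
```

View pics/w3.png

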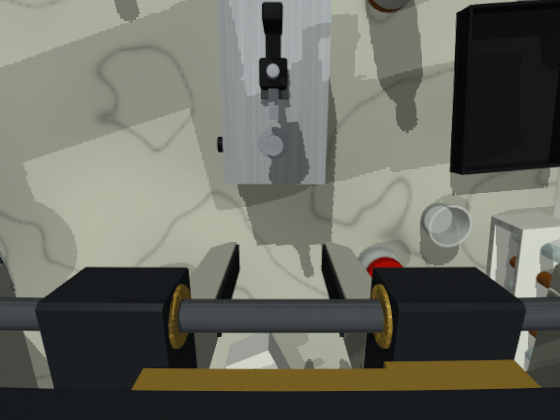

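The picture shows the probe standing in the well at (272,141) and the pointer still up. I will touch the probe's top lightly with shut fingers, which fixes the ring height as the top minus 48 mm in the same measurement. Then I push the tab's top down to the touch height minus 8 mm.

Emit:
{"name": "send_rows", "arguments": {
  "moves": [
    [[0,0.04,0,0,0],[0,0.08,0,0,0],[0,0.05,0,0,0],[0,0.02,0,0,0],[0,0,-0.06,0,0],[0,0,-0.1,0,0],[0,0,-0.08,0,0],[0,0,-0.045,0,0]]
  ]
}}

```text
time_s: 18.63
eef_pos: [0.5513, 0.1709, 0.1807]
tool_rot: [[0.085, 0.996, -0.003], [0.996, -0.085, -0.001], [-0.001, -0.003, -1.0]]
wrist_force: [0.4, 0.1, -0.6]
width: 0.01
finger_force: 0.0
```

Emit:
{"name": "send_rows", "arguments": {
  "moves": [
    [[0,0,0,0,0],[0,0,-0.006,0,0],[0,0,-0.006,0,0],[0,0,0,0,0]]
  ]
}}

```text
time_s: 18.97
eef_pos: [0.553, 0.1711, 0.1807]
tool_rot: [[0.085, 0.996, 0.002], [0.996, -0.085, 0.0], [0.0, 0.002, -1.0]]
wrist_force: [-0.2, -0.7, -0.3]
width: 0.003
finger_force: 0.0
```

Emit:
{"name": "send_rows", "arguments": {
  "moves": [
    [[0,0,-0.005,0,0],[0,0,-0.005,0,0],[0,0,-0.002,0,0],[0,0,0,0,0],[0,0,0,0,0]]
  ]
}}

```text
time_s: 19.38
eef_pos: [0.5525, 0.1709, 0.1763]
tool_rot: [[0.085, 0.996, 0.0], [0.996, -0.085, 0.0], [0.0, 0.0, -1.0]]
wrist_force: [-0.5, 0.2, 1.1]
width: 0.008
finger_force: 0.0
```

Emit:
{"name": "send_rows", "arguments": {
  "moves": [
    [[0,0,-0.002,0,0],[0,0,-0.002,0,0],[0,0,0,0,0]]
  ]
}}

```text
time_s: 19.63
eef_pos: [0.5527, 0.171, 0.1753]
tool_rot: [[0.085, 0.996, 0.001], [0.996, -0.085, 0.0], [0.0, 0.001, -1.0]]
wrist_force: [0.6, -1.2, 3.1]
width: 0.003
finger_force: 1.3
```

Emit:
{"name": "send_rows", "arguments": {
  "moves": [
    [[0,0,-0.002,0,0],[0,0,0,0,0],[0,0,0,0,0]]
  ]
}}

```text
time_s: 19.88
eef_pos: [0.553, 0.171, 0.1751]
tool_rot: [[0.085, 0.996, 0.002], [0.996, -0.085, 0.0], [0.0, 0.002, -1.0]]
wrist_force: [0.1, 0.3, 6.1]
width: 0.007
finger_force: 2.8
```

Contact with the probe's top is at z ≈ 0.1752, so the ring is at 0.1272 and the tab-top target is z ≈ 0.167. Next I go over the tab.

Emit:
{"name": "send_rows", "arguments": {
  "moves": [
    [[0,0,0.08,0,0],[0,0,0.09,0,0],[0.005,0.06,0.02,0,0],[0.01,0.1,0,0,0],[0.008,0.08,0,0,0],[0.002,0.04,0,0,0],[0,0.012,0,0,0],[0,0,0,0,0]]
  ]
}}

```text
time_s: 20.55
eef_pos: [0.5597, 0.2587, 0.2309]
tool_rot: [[0.084, 0.996, -0.001], [0.996, -0.084, -0.0], [-0.001, -0.001, -1.0]]
wrist_force: [-0.3, -0.2, 0.9]
width: 0.005
finger_force: 0.0
```

Emit:
{"name": "send_rows", "arguments": {
  "moves": [
    [[0,0,-0.04,0,0],[0,0,-0.02,0,0],[0,0,-0.01,0,0],[0,0,0,0,0],[0,0,0,0,0]]
  ]
}}

```text
time_s: 20.97
eef_pos: [0.56, 0.258, 0.2102]
tool_rot: [[0.085, 0.996, -0.0], [0.996, -0.085, -0.0], [-0.0, -0.0, -1.0]]
wrist_force: [0.2, -0.2, 0.2]
width: 0.007
finger_force: 0.0
```

Emit:
{"name": "send_rows", "arguments": {
  "moves": [
    [[0,0,-0.008,0,0],[0,0,-0.008,0,0],[0,0,-0.008,0,0],[0,0,-0.008,0,0],[0,0,-0.008,0,0],[0,0,0,0,0]]
  ]
}}

```text
time_s: 21.47
eef_pos: [0.56, 0.2585, 0.1981]
tool_rot: [[0.085, 0.996, -0.0], [0.996, -0.085, -0.0], [-0.0, -0.0, -1.0]]
wrist_force: [-0.2, 0.4, -0.3]
width: 0.002
finger_force: 0.0
```

Emit:
{"name": "send_rows", "arguments": {
  "moves": [
    [[0,0,-0.008,0,0],[0,0,-0.008,0,0],[0,0,-0.008,0,0],[0,0,-0.008,0,0],[0,0,-0.008,0,0],[0,0,0,0,0]]
  ]
}}

```text
time_s: 21.97
eef_pos: [0.5599, 0.2585, 0.1858]
tool_rot: [[0.085, 0.996, -0.0], [0.996, -0.085, -0.0], [-0.0, -0.0, -1.0]]
wrist_force: [-0.2, 0.4, -0.1]
width: 0.005
finger_force: 0.0
```

Emit:
{"name": "send_rows", "arguments": {
  "moves": [
    [[0,0,-0.008,0,0],[0,0,-0.008,0,0],[0,0,-0.008,0,0],[0,0,0,0,0],[0,0,0,0,0]]
  ]
}}

```text
time_s: 22.38
eef_pos: [0.5598, 0.2584, 0.1788]
tool_rot: [[0.085, 0.996, -0.001], [0.996, -0.085, -0.0], [-0.0, -0.001, -1.0]]
wrist_force: [-1.2, -0.8, -1.1]
width: 0.004
finger_force: 0.0
```

```bash
python3 - <<'E'
from h import *
o=get_obs();c=camera('scene');print(o['wrist_force'])
for q in ['pointer_tip','pointer_grip']:
    print(q,[(round(d['score'],2),np.array(d['point']),proj(c,d['point']).round()) for d in spotter.spot_point(q,c)[:3]])
print(proj(c,o['eef_pos']))
a=cv2.cvtColor(c['frame'],cv2.COLOR_RGB2BGR)[110:230,270:390]
w=camera('wrist');b=cv2.cvtColor(w['frame'],cv2.COLOR_RGB2BGR)[150:390,180:380]
cv2.imwrite('pics/c4.png',np.hstack([cv2.resize(a,(480,480),interpolation=cv2.INTER_CUBIC),cv2.resize(b,(320,384))[:480] if 0 else cv2.copyMakeBorder(cv2.resize(b,(320,384)),0,96,0,0,0)]))
E
```

```text
[-1.1776 -0.8405 -1.0979]
pointer_tip [(0.73, array([0.5514, 0.1863, 0.137 ]), array([322., 172.]))]
pointer_grip [(0.68, array([0.5618, 0.2539, 0.1663]), array([338., 156.]))]
[338.8572 151.8881]
```

View pics/c4.png

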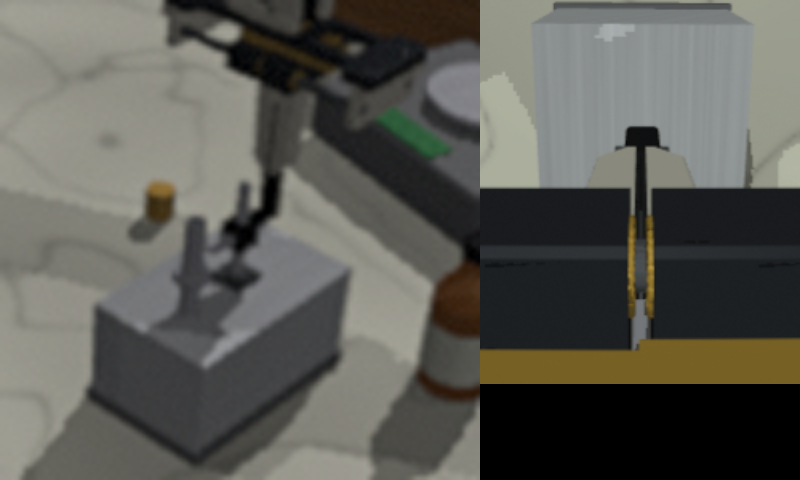

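The crops show the tongue following: its tip is now at about z 0.137, and the fingertips sit on the tab. I finish the last 12 mm.

Emit:
{"name": "send_rows", "arguments": {
  "moves": [
    [[0,0,-0.008,0,0],[0,0,-0.008,0,0],[0,0,-0.008,0,0],[0,0,-0.006,0,0],[0,0,0,0,0],[0,0,0,0,0]]
  ]
}}

```text
time_s: 23.08
eef_pos: [0.5598, 0.2584, 0.1699]
tool_rot: [[0.085, 0.996, -0.001], [0.996, -0.085, -0.0], [-0.0, -0.001, -1.0]]
wrist_force: [-0.1, 0.1, -0.6]
width: 0.008
finger_force: 0.0
```

Emit:
{"name": "send_rows", "arguments": {
  "moves": [
    [[0,0,-0.004,0,0],[0,0,-0.002,0,0],[0,0,0,0,0],[0,0,0,0,0]]
  ]
}}

```text
time_s: 23.42
eef_pos: [0.5599, 0.2585, 0.1683]
tool_rot: [[0.085, 0.996, -0.0], [0.996, -0.085, -0.0], [-0.0, -0.0, -1.0]]
wrist_force: [-0.1, -0.2, -0.0]
width: 0.006
finger_force: 0.4
```

Emit:
{"name": "send_rows", "arguments": {
  "moves": [
    [[0,0,-0.0025,0,0],[0,0,-0.001,0,0],[0,0,0,0,0],[0,0,0,0,0]]
  ]
}}

```text
time_s: 23.75
eef_pos: [0.5599, 0.2585, 0.1673]
tool_rot: [[0.085, 0.996, -0.0], [0.996, -0.085, -0.0], [-0.0, -0.0, -1.0]]
wrist_force: [-1.2, -0.3, 0.6]
width: 0.006
finger_force: 0.9
```

Emit:
{"name": "send_rows", "arguments": {
  "moves": [
    [[0,0,0.04,0,0],[0,0,0.1,0,0],[0,0,0.12,0,0],[0,0,0.12,0,0],[-0.08,0.08,0.05,0,0],[-0.1,0.1,0,0,0],[-0.1,0.1,0,0,0],[0,0,0,0,0]]
  ]
}}

```text
time_s: 24.42
eef_pos: [0.4731, 0.3453, 0.2978]
tool_rot: [[0.081, 0.997, 0.0], [0.997, -0.081, 0.002], [0.002, -0.0, -1.0]]
wrist_force: [0.4, 1.2, -0.6]
width: 0.009
finger_force: 0.0
```

```bash
python3 - <<'E'
from h import *
C=[]
for n in ['scene','top']:
  c=camera(n);C.append(c)
  for q in ['probe_ring','probe','pointer_tip','pointer_grip','plain_rod','tamper']:
    print(n,q,[(round(d['score'],2),np.array(d['point'])) for d in spotter.spot_point(q,c)[:3]])
c=C[0]
a=cv2.cvtColor(c['frame'],cv2.COLOR_RGB2BGR)[140:210,290:360]
a=cv2.resize(a,(560,560),interpolation=cv2.INTER_CUBIC)
for p in [(.5528,.168,.1272),(.5528-.0,.168,.1752),(.5547,.1899,.1272),(.5605,.2586,.1552)]:
  u=(proj(c,p)-[290,140])*8; print(u); cv2.circle(a,tuple(int(v) for v in u),3,(0,0,255),-1)
cv2.imwrite('pics/c5.png',a)
E
```

```text
scene probe_ring [(0.77, array([ 0.6011, -0.3903,  0.0993])), (0.72, array([ 0.537 , -0.3608,  0.104 ])), (0.61, array([0.5526, 0.1712, 0.1241]))]
scene probe [(0.85, array([ 0.5333, -0.3607, -0.0021])), (0.56, array([ 0.6019, -0.3914,  0.001 ]))]
scene pointer_tip [(0.69, array([0.5536, 0.1897, 0.128 ])), (0.35, array([ 0.5162, -0.2201,  0.001 ]))]
scene pointer_grip [(0.55, array([0.5597, 0.2554, 0.1545]))]
scene plain_rod [(0.52, array([ 0.5101, -0.22  ,  0.0052])), (0.2, array([0.5591, 0.2537, 0.1551]))]
scene tamper [(0.49, array([ 0.4921, -0.1688,  0.0084]))]
top probe_ring [(0.65, array([0.5518, 0.1655, 0.1269])), (0.58, array([ 0.5369, -0.358 ,  0.0947])), (0.44, array([ 0.6044, -0.3874,  0.1011]))]
top probe [(0.63, array([0.5498, 0.1652, 0.0329])), (0.58, array([ 0.5387, -0.3545,  0.002 ])), (0.45, array([ 0.6069, -0.3891, -0.0008]))]
top pointer_tip [(0.68, array([0.552 , 0.1895, 0.1242])), (0.27, array([ 0.7096, -0.2565,  0.0016]))]
top pointer_grip [(0.78, array([0.5602, 0.2529, 0.1505]))]
top plain_rod [(0.65, array([ 0.5125, -0.2195,  0.0094])), (0.6, array([ 0.5114, -0.2177,  0.0016]))]
top tamper [(0.67, array([ 0.4931, -0.1639,  0.0084]))]
[227.5087 303.8788]
[236.9017 197.0497]
[265.4088 280.0225]
[386.2769 147.7993]
```

View pics/c5.png

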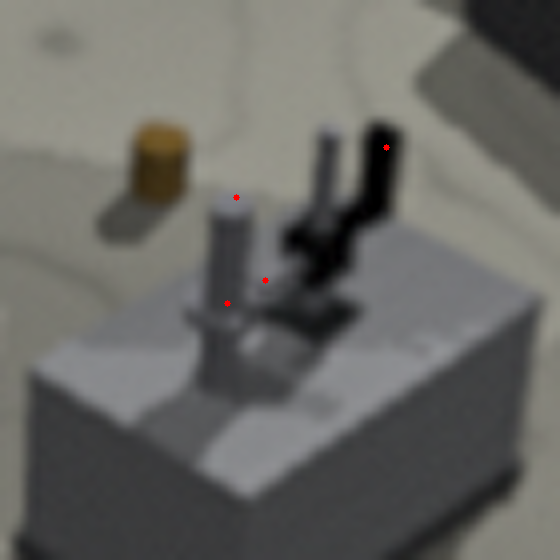

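The crop shows the probe standing, with its ring at about (222,317) and the tongue beside it. Ring and tongue are both offset by the same 1 to 1.5 px from their predicted dots, so they are level. The other two rods are where they were.

```bash
python3 -c "
from cell import hand_in
print(hand_in())"
```

```text
the job is handed in; nothing more can be done
None
```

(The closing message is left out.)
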